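# Clear two used ring cutters through the wash-up flap

## Task

Push the two used steel ring cutters, one at a time, across the landing shelf and through the blue flap of the return unit so that each drops into the wash basket behind it, drawing the fingers back out after each one so that the flap falls shut. Only push them with the fingers, sliding them flat along the shelf: do not lift them or tip them over. Leave the timer, the dusting tin and everything else where they are.

Things in the scene. Friction and masses are not known exactly. Their poses are not given: they have to be found in the camera images.
- return_unit: Stainless return unit, fixed to the table (its place and yaw vary), 430 mm wide. Origin on the table top (z = 0) under the middle of the flap opening; its x axis is level and is the feed direction (away from the robot), y runs to the left along the flap, z up. All x and y below are in these axes.
- shelf (a point): A point on the steel landing shelf, 120 mm above the table, 120 mm before the unit's origin. The shelf is flat from x = -239 mm to the sill at x = +2 mm and y = -209 to +209 mm, with 6 mm high raised edges at its front and sides.
- opening (a point): Middle of the foot of the flap opening, at shelf height on the front face (x = -6 mm) of the 12 mm thick upright flap frame. Opening: y = -80 to +80 mm, 144 mm high above the shelf; the frame's header goes on up to 174 mm above the shelf, its jambs out to y = +-115 mm, then 70 mm high wings. A vertical hand meets the header: tilt the fingers 20 to 45 degrees, tips leading.
- sill (a point): Middle of the sill, the far end of the landing shelf (x = +2 mm, y = 0, shelf height). A cutter pushed on until its near side is at the sill tips onto a slippery steel slide (31 degrees down) and runs by itself into the grey wire wash basket, fixed behind it: x = 95 to 297 mm, y = -200 to +200 mm, floor 12 mm above the table, walls 85 mm high.
- flap (a joint): Blue plastic flap 152 mm wide, 136 mm high, 3 mm thick, 60 g, smooth, hung from a rod 140 mm above the shelf at return_unit x = +4 mm. 0 = hanging shut; grows in rad as its lower edge swings inward (feed direction) and up, stop at 1.4. It opens inward only, gives way to a push of less than 1 N, has no latch and falls shut by its weight.
- flap_edge (a point): Middle of the flap's lower edge, 4 mm above the shelf when shut.
- cutter_large: Used plain steel ring cutter, open at both ends: 70 mm outer diameter, 45 mm high, wall 2.5 mm, about 80 g, with a thin bead (2 mm) round the top. Stands on the landing shelf. Origin at the centre of its underside, z up its axis.
- cutter_small: Used plain steel ring cutter, 50 mm outer diameter, 40 mm high, wall 2.5 mm, about 55 g, otherwise like the large one. Origin at the centre of its underside, z up its axis.
- timer: Round white kitchen timer with red dial, 56 mm diameter, 31 mm high, standing near one side of the landing shelf. Leave it there. Origin at the centre of its underside.
- dusting_tin: Round yellow dusting tin with steel lid, 56 mm diameter, 34 mm high, near the other side of the landing shelf. Leave it there. Origin at the centre of its underside.
- bowl: White ceramic bowl, 150 mm diameter, 65 mm high, on the table left of the unit. Origin at the centre of its underside.
- jar: Amber jar with steel cap, 68 mm diameter, 85 mm high, on the table at the left. Origin at the centre of its underside.
- rolling_pin: Wooden rolling pin, 400 mm long, 52 mm thick, on the table right of the unit, its x axis along its length. Origin on the table under its middle.
- scraper: Dough scraper lying on the table at the right near the robot: steel blade 75 x 110 mm, black round handle 25 mm thick and 120 mm long at its edge. Origin under the middle of the handle.
- brass_cutter: Clean fluted brass cutter, 60 mm diameter, 40 mm high, on the table at the left near the robot, not part of the job. Origin at the centre of its underside.
Not all that is in view belongs to the job. Leave any black or purple look-alike of the cutter_small alone.

How it is judged:
On the way, in this order (a step that is already met when the one before it is completed fails the run):
1. one of the cutters lies in the basket and the flap has fallen shut (((x of cutter_large in the frame of return_unit between 0.085 and 0.3 m and y of cutter_large in the frame of return_unit between -0.2 and 0.2 m and z of cutter_large in the frame of return_unit below 0.095 m) or (x of cutter_small in the frame of return_unit between 0.085 and 0.3 m and y of cutter_small in the frame of return_unit between -0.2 and 0.2 m and z of cutter_small in the frame of return_unit below 0.095 m)) and value of joint flap below 0.08 rad), for 0.2 s.
2. both cutters lie in the basket and the flap has fallen shut (x of cutter_large in the frame of return_unit between 0.085 and 0.3 m and y of cutter_large in the frame of return_unit between -0.2 and 0.2 m and z of each of cutter_large, cutter_small in the frame of return_unit below 0.095 m and x of cutter_small in the frame of return_unit between 0.085 and 0.3 m and y of cutter_small in the frame of return_unit between -0.2 and 0.2 m and value of joint flap below 0.08 rad), for 0.2 s.
At the end, for the whole second after the job is handed in: Both ring cutters lie inside the wash basket, the flap hangs shut (within 0.08 rad), and all other things are within 25 mm of where they were (all of step 2 and distance of each of timer, dusting_tin, bowl, jar, rolling_pin, scraper, brass_cutter from where it was at the start of the episode below 0.025 m); the robot touches nothing.
It fails at once if the large cutter is lifted off the shelf or tipped over (its underside's centre more than 15 mm above the shelf) (height (world z) of cutter_large above 0.135 m).
It fails at once if the small cutter is lifted off the shelf or tipped over (its underside's centre more than 15 mm above the shelf) (height (world z) of cutter_small above 0.135 m).
It fails at once if the timer or the dusting tin is moved more than 25 mm (distance of any of timer, dusting_tin from where it was at the start of the episode above 0.025 m).
It fails at once if the bowl, jar, rolling pin, scraper or brass cutter is moved more than 25 mm (distance of any of bowl, jar, rolling_pin, scraper, brass_cutter from where it was at the start of the episode above 0.025 m).
It also fails if it takes over 72 s, if anything falls off the work surface, if the arm or the gripper's body presses on something with over 40 N, if the wrist force passes 120 N, or if a joint passes its speed limit or range.

## Robot

A 6-joint arm with a two-finger parallel gripper is mounted at the origin on the work surface. World frame = base frame: x ahead of the robot, y to its left, z up, the work surface at z = 0. Lengths are in m, angles in rad, forces in N, time in s.
With the tool pointing down it reaches from about 0.3 to 0.775 m from the base axis. Payload 14.6 kg.
Tool frame: the origin (TCP) lies between the finger pads; the fingertips stand 19 mm ahead of it and the grasp point (between the pads) is the TCP; z points along the fingers, y is the direction in which the jaws open and shut (so a half turn about z gives the same grasp; the last joint's range is limited). The gripper opens to 94 mm and grips with 3 to 60 N. Pads are 16 mm wide; open, the fingers measure 119 mm over their backs; the gripper's body (75 mm by 177 mm) begins 78 mm behind the grasp point.
Start: joints at [-1.389, 0.3, 1.521, -0, 1.321, -0.067], TCP at [0.135, -0.533, 0.224] pointing down, gripper open.
Joint ranges: [-3.03, 3.03], [-0.79, 2.21], [0.23, 2.52], [-1.04, 4.18], [0, 3.07], [-2.55, 2.55]. Speed limits (rad/s): [2.22, 2.22, 2.57, 3.14, 3.14, 3.14].

## Interface

Orientations are given as [roll, pitch, yaw] about the fixed x, y, z axes, in that order (R = Rz(yaw) Ry(pitch) Rx(roll)).
In Python, from station import telemetry, vision, ctrl gives the robot as it stands. The module is installed in compiled form; this text tells all that it offers.
- The arm moves only by the shell command python3 -m creep 'ROWS' [FORCE]. ROWS is JSON, a list of rows, each a list of 3 entries, a list of its own where there are three numbers: the shift along the tool's x, y, z in units of 50 mm (1.0 is 50 mm), then the turn about the tool's z in units of 8 degrees (1.0 is 8 degrees), then the opening, from 0 (shut) to 1 (fully open). In form: [[[tx, ty, tz], twist, gripper], ...]. A call has 1 to 12 rows; each row is the pose to reach, as a shift and turn from the pose commanded when the call began, along the tool's axes at that moment; what a row does not reach only later rows make up. A row lasts 1/10 s, in which the tool goes at most 50 mm and 8.59 degrees, less where a joint would pass 70% of its speed; a pose out of reach is approached as far as the arm can. A call with a gripper value outside its range is refused whole. The fingers move at their own pace and stop on an object; FORCE is the grip in N (left out, the last holds). Time passes only in rows, so rows that repeat a pose let the fingers close. It gives the time, the measured TCP pose, the force and the opening at its end, in the units of the state.
- telemetry.get_obs(): the state, without advancing time (a new reading comes with each control period).
- vision.camera(name): name is "scene" or "top" or "wrist"; returns a dict with "img" (400x640x3 uint8, red, green, blue), "depth" (400x640 float32, m along the optical axis (not along the pixel's ray), 0 where there is no reading), "vertical_fov" (degrees; the focal length in pixels is half the picture's height over the tangent of half this angle, whatever the lens; pixels are square), "cx", "cy" (the principal point, pixels), "dist" ([k1, k2, p1, p2, k3] as OpenCV has them; the pictures are not rectified), "extrinsics" (4x4, takes a point from camera to world coordinates); the wrist camera has in their place "hand_eye" (4x4, takes a point from camera to tool coordinates, whose origin is the TCP and whose axes are the flange's). Camera axes: x right, y down, z forward; pixel columns grow to the right and rows downward; lengths in m; the calibration is good to about 2 mm. A picture is of the moment at which its call begins: read the wrist's pose just before it.
- ctrl.hand_in(): hands the job in, once; it reports no verdict.
The state is a dict: "time_s": time; "qpos": joint angles; "joint_vel": joint speeds; "tau": joint torques, N m; "ee_pos": TCP position; "eef_rot": TCP orientation; "force": force on the tool from outside, world axes, zero at the start; "moment": the same for the moment, N m; "grip_width": finger opening in m.
Only numpy, scipy, OpenCV 4.12 (cv2) and the standard library are available. Lean on these libraries where they do the work, as an engineer would, in place of code of your own. Each camera call takes 0.05 s, during which the arm holds its last target.

## Working session

There is one attempt and no reset: what is moved stays moved. The work goes in short steps, Python scripts to look and compute and a shell command to move; the robot and the scene stay as the last step left them, time stands still between calls to the robot, and variables do not carry over. Pictures are saved under pics/ and viewed, and the job is handed in when it is done.

```bash
mkdir -p pics; ls; cat > h.py <<'E'
import numpy as np, cv2
from station import telemetry, vision, ctrl
from scipy.spatial.transform import Rotation as R
def cam(n):
    o=telemetry.get_obs(); c=vision.camera(n); c['obs']=o; return c
def K(c):
    f=200/np.tan(np.radians(c['vertical_fov'])/2); return np.array([[f,0,c['cx']],[0,f,c['cy']],[0,0,1]])
def T(c):
    if 'extrinsics' in c: return np.array(c['extrinsics'])
    M=np.eye(4); M[:3,:3]=R.from_euler('xyz',c['obs']['eef_rot']).as_matrix(); M[:3,3]=c['obs']['ee_pos']; return M@np.array(c['hand_eye'])
def cloud(c):
    v,u=np.mgrid[0:400,0:640]; p=np.stack([u,v],-1).reshape(-1,1,2).astype(np.float64)
    n=cv2.undistortPoints(p,K(c),np.array(c['dist'],float)).reshape(400,640,2)
    d=c['depth'].astype(float); P=np.concatenate([n*d[...,None],d[...,None]],-1); M=T(c)
    W=P@M[:3,:3].T+M[:3,3]; W[d<=0]=np.nan; return W
def ray(c,u,v,z):
    n=cv2.undistortPoints(np.array([[[u,v]]],float),K(c),np.array(c['dist'],float)).reshape(2)
    M=T(c); d=M[:3,:3]@np.array([n[0],n[1],1]); o=M[:3,3]; return o+d*(z-o[2])/d[2]
def proj(c,p):
    M=np.linalg.inv(T(c)); q=M[:3,:3]@np.asarray(p,float)+M[:3,3]
    return cv2.projectPoints(q.reshape(1,1,3),np.zeros(3),np.zeros(3),K(c),np.array(c['dist'],float))[0].ravel()
E
python3 - <<'E'
from h import *
import pickle
for n in ['scene','top','wrist']:
    c=cam(n); cv2.imwrite(f'pics/{n}0.png',c['img'][...,::-1]); pickle.dump(c,open(n+'0.pkl','wb'))
    print(n,T(c).round(3).tolist(),c['vertical_fov'],c['dist'])
print(telemetry.get_obs())
E
```

```text
pics
scene [[0.841, 0.345, -0.418, 0.979], [0.541, -0.534, 0.649, -0.772], [0.001, -0.772, -0.636, 0.94], [0.0, 0.0, 0.0, 1.0]] 56.20511855148778 [0.01307556 0.         0.         0.         0.        ]
top [[0.015, -0.992, 0.127, 0.311], [-1.0, -0.016, -0.009, 0.007], [0.011, -0.127, -0.992, 1.459], [0.0, 0.0, 0.0, 1.0]] 49.2424196767552 [-0.11369783  0.          0.          0.          0.        ]
wrist [[0.246, -0.937, -0.249, 0.206], [-0.969, -0.238, -0.064, -0.514], [0.0, 0.257, -0.966, 0.384], [0.0, 0.0, 0.0, 1.0]] 60.39026234555223 [-0.02316906  0.          0.          0.          0.        ]
{'time_s': 0.15, 'qpos': array([-1.38857279e+00,  3.00314893e-01,  1.52142301e+00, -4.57846966e-06,
        1.32071120e+00, -6.65985393e-02]), 'joint_vel': array([-1.85539049e-03, -5.72553882e-04, -3.40118369e-03, -1.08011495e-03,
       -7.72115931e-05,  6.67102068e-05]), 'tau': array([ 6.34083608e-04, -5.31956971e+01, -3.52818310e+01,  7.08379922e-02,
        2.36008182e-02, -6.20013293e-05]), 'ee_pos': array([ 0.13540834, -0.53288411,  0.22403888]), 'eef_rot': array([-3.14073780e+00, -5.25712074e-05,  2.48823192e-01]), 'force': array([-0.28703512, -0.05389913, -0.35530739]), 'moment': array([-0.00442945,  0.04529008,  0.00310775]), 'grip_width': 0.09425426939035833}
```

View pics/scene0.png

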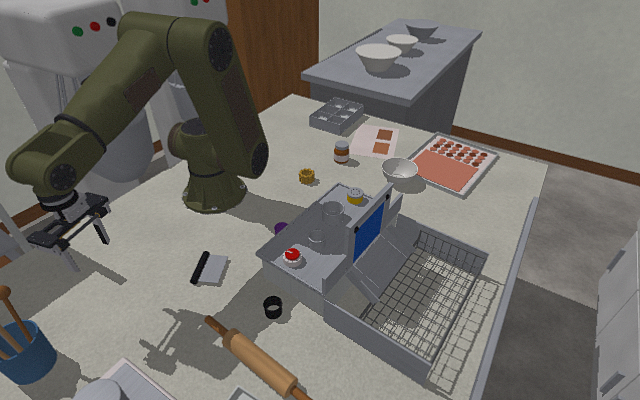

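View pics/top0.png

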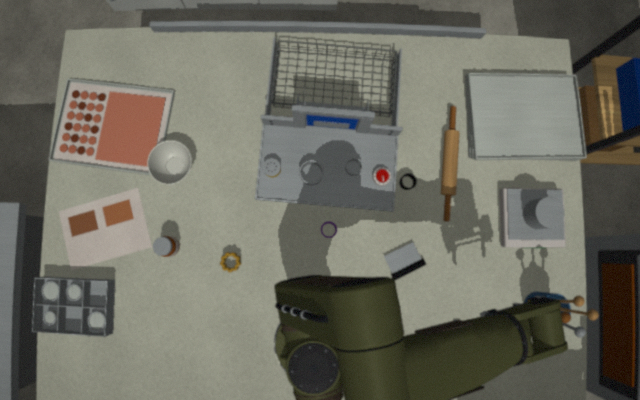

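The scene view shows the unit with the blue flap at (370,240). In the top view, four things stand on the shelf: the tin at (272,166), a large ring at (312,172), a small ring at (353,168) and the timer at (382,176). The look-alikes stand on the table: black at (408,181) and purple at (329,229). I'll enlarge a crop and measure.

```bash
python3 - <<'E'
from h import *
import pickle
c=pickle.load(open('top0.pkl','rb'))
im=c['img'][100:250,240:440]; cv2.imwrite('pics/topcrop.png',cv2.resize(im,(800,600),interpolation=cv2.INTER_CUBIC)[...,::-1])
s=pickle.load(open('scene0.pkl','rb'))
im=s['img'][170:320,250:450]; cv2.imwrite('pics/scenecrop.png',cv2.resize(im,(800,600),interpolation=cv2.INTER_CUBIC)[...,::-1])
for n,cc in (('top',c),('scene',s)):
    W=cloud(cc); pickle.dump(W,open(n+'W.pkl','wb'))
    m=(abs(W[...,2]-.12)<.003)&(W[...,0]>.3)&(W[...,0]<.9)&(abs(W[...,1])<.4)
    P=W[m][:,:2].astype(np.float32); print(n,len(P),np.nanmedian(W[m],0)); print(cv2.minAreaRect(P))
E
```

```text
top 6698 [ 0.57015833 -0.03619164  0.12005491]
((0.5693548321723938, -0.036852434277534485), (0.4324897527694702, 0.25331223011016846), 86.01634979248047)
scene 3661 [ 0.54812655 -0.11669771  0.11894601]
((0.5943324565887451, -0.03845418989658356), (0.43239954113960266, 0.30531737208366394), 86.0631332397461)
```

View pics/topcrop.png

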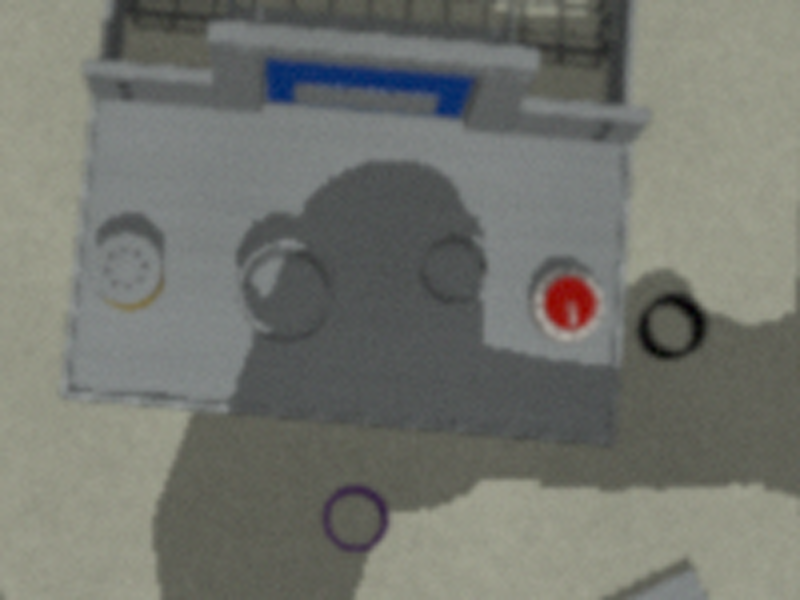

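View pics/scenecrop.png

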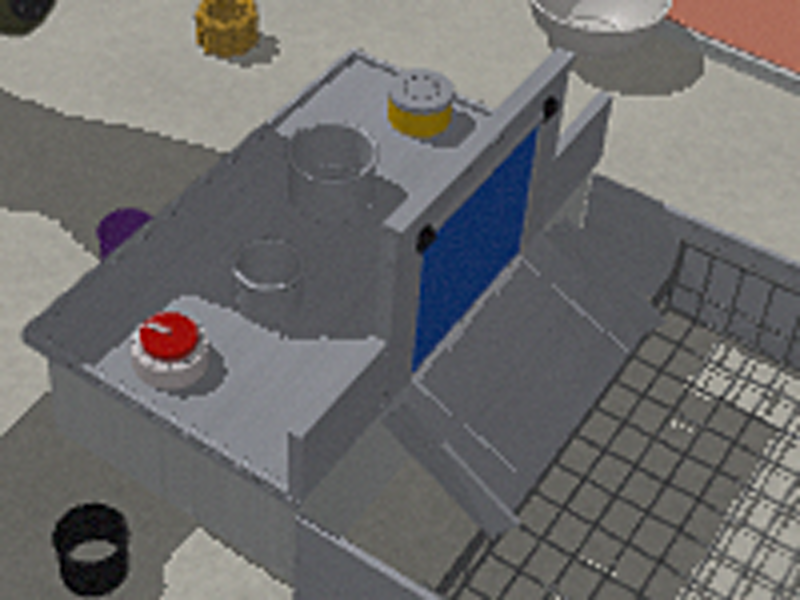

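Confirmed: the two plain steel rings on the shelf are the cutters, large at crop (285,290) and small at (453,268). The black and purple rings stand on the table. Next I'll fit the unit frame and the object centres.

```bash
python3 - <<'E'
from h import *
import pickle
c=pickle.load(open('top0.pkl','rb')); W=pickle.load(open('topW.pkl','rb'))
s=pickle.load(open('scene0.pkl','rb')); WS=pickle.load(open('sceneW.pkl','rb'))
for n,w in (('top',W),('scene',WS)):
    m=(abs(w[...,2]-.294)<.006)&(w[...,0]>.55)&(w[...,0]<.85)&(abs(w[...,1])<.3)
    P=w[m]; r=cv2.minAreaRect(P[:,:2].astype(np.float32)); print(n,'header',len(P),r)
    # lip
    m=(abs(w[...,2]-.12)<.010)&(w[...,0]>.4)&(w[...,0]<.9)&(abs(w[...,1])<.3)
    P=w[m]; print('shelf',np.nanmin(P,0),np.nanmax(P,0))
# shelf corner pixels from top crop -> lip top z .126
for u,v in [(65,395),(610,440)]:
    print('front lip',ray(c,240+u/4,100+v/4,.126))
print('wing ends', ray(c,240+88/4,100+64/4,.19), ray(c,240+648/4,100+112/4,.19))
print('header ends front', ray(c,240+210/4,100+45/4,.294), ray(c,240+537/4,100+68/4,.294))
for nm,u,v,z in [('L',288,290,.165),('S',454,269,.160),('timer',568,303,.151),('tin',128,264,.154),('black',672,326,.04),('purple',356,518,.04)]:
    print(nm,ray(c,240+u/4,100+v/4,z).round(4))
for nm,u,v,z in [('L',333,155,.165),('S',267,268,.160),('timer',169,336,.151),('tin',420,88,.154)]:
    print('sc',nm,ray(s,250+u/4,170+v/4,z).round(4))
# depth points of rims
for nm,p,r,z in [('L',(.55,0),.06,.165),('S',(.55,-.09),.05,.16)]:
    for n,w in (('top',W),('scene',WS)):
        m=(abs(w[...,2]-z)<.006)&(np.hypot(w[...,0]-p[0],w[...,1]-p[1])<r)
        P=w[m]; print(nm,n,len(P), cv2.minEnclosingCircle(P[:,:2].astype(np.float32)) if len(P)>3 else '')
E
```

```text
top header 484 ((0.6899160742759705, -0.04519878327846527), (0.22922395169734955, 0.018726378679275513), 85.99002838134766)
shelf [ 0.42829844 -0.2651476   0.11002411] [0.85484333 0.18539035 0.12997616]
scene header 357 ((0.6901865601539612, -0.04648521542549133), (0.2291947603225708, 0.016813958063721657), 85.52147674560547)
shelf [ 0.42740672 -0.25989652  0.11002872] [0.76388883 0.1849475  0.12999944]
front lip [0.45876108 0.180664   0.126     ]
front lip [ 0.43073111 -0.23925004  0.126     ]
wing ends [0.70246505 0.16379753 0.19      ] [ 0.67332209 -0.2586084   0.19      ]
header ends front [0.68524532 0.06693749 0.294     ] [ 0.67325934 -0.15972928  0.294     ]
L [0.5366 0.0104 0.165 ]
S [ 0.5558 -0.115   0.16  ]
timer [ 0.5328 -0.2031  0.151 ]
tin [0.5566 0.1324 0.154 ]
black [ 0.5339 -0.3076  0.04  ]
purple [ 0.3718 -0.0475  0.04  ]
sc L [0.5451 0.0065 0.165 ]
sc S [ 0.5658 -0.1222  0.16  ]
sc timer [ 0.5392 -0.2082  0.151 ]
sc tin [0.5567 0.1313 0.154 ]
L top 110 ((0.5395369529724121, 0.013126135803759098), 0.03702573850750923)
L scene 92 ((0.5375028252601624, 0.011208603158593178), 0.039358098059892654)
S top 63 ((0.5616689920425415, -0.11513284593820572), 0.027169670909643173)
S scene 60 ((0.5616388320922852, -0.11501092463731766), 0.02715982124209404)
```

The unit origin is about (0.690, -0.0455) with yaw about -4.0° (the header fit and front-lip midpoint agree).

| Object | x in unit frame (mm) | y in unit frame (mm) |
|---|---|---|
| Large cutter | -155 | +47 |
| Small cutter | -123 | -78 |
| Timer | -145 | -170 |
| Tin | -145 | +168 |

The moves only allow a twist about the tool's z, so I need to find out whether a tilt is possible, for example by commanding a pose beyond reach. First I'll raise the hand and turn it towards the unit at a safe height.

```bash
python3 -m creep '[[[0,0,-1],0,1],[[0,0,-2],0.5,0.6],[[0,0,-3],1,0.4],[[0.7,-0.7,-3.5],1.5,0.4],[[1.4,-1.4,-3.5],2.3,0.4],[[2.1,-2.1,-3.5],2.3,0.4],[[2.8,-2.8,-3.5],2.3,0.4],[[3.5,-3.5,-3.5],2.3,0.4],[[4.2,-4.2,-3.5],2.3,0.4],[[4.9,-4.9,-3.5],2.3,0.4],[[5.6,-5.6,-3.5],2.3,0.4],[[6.3,-6.3,-3.5],2.3,0.4]]' 10; python3 -c "
from h import *
o=telemetry.get_obs();print(o['qpos'].round(3),o['ee_pos'],o['eef_rot'],o['grip_width'])"
```

```text
time_s: 1.35
ee_pos: [0.3631, -0.149, 0.3995]
eef_rot: [3.141, -0.0, -0.073]
force: [1.1, -2.3, -0.1]
grip_width: 0.0374
[-0.483 -0.139  1.596 -0.     1.683  1.161] [ 0.36311323 -0.14896871  0.39954689] [ 3.14141923e+00 -3.81907313e-04 -7.25771803e-02] 0.037365439739258294
```

```bash
python3 -m creep '[[[1,-0.5,0],0,0.4],[[2,-1,0],0,0.4],[[3,-1.5,0],0,0.4],[[4,-1.8,0],0,0.4],[[5,-1.8,0],0,0.4],[[6,-1.8,0],0,0.4],[[7,-1.8,0],0,0.4],[[8,-1.8,0],0,0.4],[[9,-1.8,0],0,0.4],[[10,-1.8,0],0,0.4],[[11,-1.8,0],0,0.4],[[12,-1.8,0],0,0.4]]' 10; python3 -c "
from h import *
o=telemetry.get_obs();print(o['qpos'].round(3),o['ee_pos'],o['eef_rot'],o['grip_width'])"
```

```text
time_s: 2.55
ee_pos: [0.7763, -0.0871, 0.352]
eef_rot: [3.14, -0.031, -0.072]
force: [-0.3, 1.4, 1.1]
grip_width: 0.0373
[-0.159  0.943  0.235  0.002  1.932  1.485] [ 0.77632336 -0.08705306  0.35197364] [ 3.14032188 -0.03088418 -0.0722422 ] 0.037317864719771235
```

```bash
python3 -m creep '[[[0,0,0],0,0.4],[[0,0,0],0,0.4],[[0,0,0],0,0.4]]' 10; python3 -m creep '[[[1,0,-2],0,0.4],[[2,0,-2],0,0.4],[[2,0,-2],0,0.4],[[2,0,-2],0,0.4]]' 10; python3 -c "
from h import *
o=telemetry.get_obs();print(o['qpos'].round(3),o['ee_pos'],o['eef_rot'],o['grip_width'])"
```

```text
time_s: 2.85
ee_pos: [0.7752, -0.0871, 0.3558]
eef_rot: [3.14, -0.034, -0.072]
force: [-0.2, -0.1, -0.5]
grip_width: 0.0376
time_s: 3.25
ee_pos: [0.7636, -0.0827, 0.3924]
eef_rot: [3.139, -0.063, -0.072]
force: [0.7, 0.1, -0.2]
grip_width: 0.0376
[-0.156  0.891  0.235  0.003  1.953  1.488] [ 0.76362174 -0.08269409  0.39238269] [ 3.13920982 -0.06262257 -0.07226441] 0.03762932172388163
```

Tilt builds up when the arm is commanded past its reach, and the next call starts from the reached pose. I'll ratchet it further, with the hand well above everything.

```bash
python3 -m creep '[[[1,0,-1],0,0.4],[[2,0,-2],0,0.4],[[3,0,-3],0,0.4],[[4,0,-4],0,0.4],[[5,0,-5],0,0.4],[[6,0,-6],0,0.4],[[8,0,-6],0,0.4],[[8,0,-6],0,0.4]]' 10; python3 -c "
from h import *
o=telemetry.get_obs();print(o['qpos'].round(3),o['ee_pos'],o['eef_rot'],o['grip_width'])"
```

```text
time_s: 4.05
ee_pos: [0.7397, -0.0742, 0.4455]
eef_rot: [3.138, -0.092, -0.072]
force: [1.0, 0.2, 0.4]
grip_width: 0.0377
[-0.151  0.819  0.236  0.004  1.995  1.494] [ 0.73972176 -0.07423086  0.44548413] [ 3.13844854 -0.09217993 -0.07213452] 0.03767769054203095
```

```bash
python3 -m creep '[[[1,0,0],0,0.4]]' 10;  python3 -m creep '[[[1,0,0],0,0.4]]' 10; python3 -m creep '[[[1,0,-1],0,0.4]]' 10;python3 -m creep '[[[1,0,-1],0,0.4],[[2,0,-2],0,0.4]]' 10;
```

```text
time_s: 4.15
ee_pos: [0.7562, -0.0746, 0.4317]
eef_rot: [3.137, -0.12, -0.072]
force: [0.2, 0.1, -0.4]
grip_width: 0.0374
time_s: 4.25
ee_pos: [0.773, -0.075, 0.4143]
eef_rot: [3.137, -0.143, -0.072]
force: [1.1, 0.8, -0.1]
grip_width: 0.038
time_s: 4.35
ee_pos: [0.7696, -0.0739, 0.4264]
eef_rot: [3.137, -0.158, -0.072]
force: [0.1, -0.7, -2.4]
grip_width: 0.0375
time_s: 4.55
ee_pos: [0.7562, -0.0711, 0.4672]
eef_rot: [3.135, -0.204, -0.072]
force: [-0.5, 1.2, 1.6]
grip_width: 0.0372
```

```bash
python3 -m creep '[[[1,0,0],0,0.4]]' 10;  python3 -m creep '[[[1,0,0],0,0.4]]' 10; python3 -m creep '[[[1,0,-0.5],0,0.4]]' 10;python3 -m creep '[[[1,0,-0.5],0,0.4]]' 10; python3 -m creep '[[[1,0,-0.5],0,0.4]]' 10;python3 -m creep '[[[1,0,-0.5],0,0.4]]' 10
```

```text
time_s: 4.65
ee_pos: [0.771, -0.0715, 0.4576]
eef_rot: [3.135, -0.233, -0.071]
force: [0.5, 0.2, -0.2]
grip_width: 0.0377
time_s: 4.75
ee_pos: [0.7872, -0.0721, 0.4436]
eef_rot: [3.134, -0.258, -0.071]
force: [0.3, -0.5, -1.1]
grip_width: 0.0378
time_s: 4.85
ee_pos: [0.7901, -0.0715, 0.4483]
eef_rot: [3.134, -0.279, -0.071]
force: [-0.5, 0.0, -0.9]
grip_width: 0.0374
time_s: 4.95
ee_pos: [0.7908, -0.0707, 0.4624]
eef_rot: [3.133, -0.313, -0.071]
force: [-0.5, -0.1, 1.5]
grip_width: 0.0373
time_s: 5.05
ee_pos: [0.7916, -0.07, 0.4743]
eef_rot: [3.133, -0.343, -0.071]
force: [-0.2, -0.8, 0.9]
grip_width: 0.0379
time_s: 5.15
ee_pos: [0.7922, -0.0693, 0.4856]
eef_rot: [3.132, -0.371, -0.07]
force: [0.6, -0.4, -0.7]
grip_width: 0.0375
```

```bash
python3 -c "
from h import *
o=telemetry.get_obs();print(o['qpos'].round(3),o['ee_pos'],o['eef_rot'],o['grip_width'])"
```

```text
[-0.138  0.786  0.235  0.015  1.75   1.51 ] [ 0.79221579 -0.06933733  0.48557643] [ 3.13216052 -0.37119143 -0.07028745] 0.03749087025660938
```

```bash
python3 -m creep '[[[1,0,-0.3],0,0.4]]' 10;  python3 -m creep '[[[1,0,-0.3],0,0.4]]' 10; python3 -m creep '[[[1,0,-0.3],0,0.4]]' 10;python3 -m creep '[[[1,0,-0.3],0,0.4]]' 10; python3 -m creep '[[[1,0,-0.3],0,0.4]]' 10;python3 -m creep '[[[1,0,-0.3],0,0.4]]' 10;  python3 -m creep '[[[1,0,-0.3],0,0.4]]' 10;python3 -m creep '[[[1,0,-0.3],0,0.4]]' 10; python3 -c "
from h import *
o=telemetry.get_obs();print(o['qpos'].round(3),o['ee_pos'],o['eef_rot'],o['grip_width'])"
```

```text
time_s: 5.25
ee_pos: [0.797, -0.069, 0.4916]
eef_rot: [3.132, -0.401, -0.07]
force: [0.7, -0.9, 0.5]
grip_width: 0.0377
time_s: 5.35
ee_pos: [0.8017, -0.0687, 0.4965]
eef_rot: [3.131, -0.428, -0.07]
force: [1.5, -0.1, -0.7]
grip_width: 0.0376
time_s: 5.45
ee_pos: [0.8053, -0.0684, 0.5033]
eef_rot: [3.131, -0.456, -0.069]
force: [0.9, -0.3, -0.6]
grip_width: 0.0375
time_s: 5.55
ee_pos: [0.808, -0.068, 0.5119]
eef_rot: [3.13, -0.485, -0.069]
force: [-0.5, -1.0, 0.6]
grip_width: 0.0376
time_s: 5.65
ee_pos: [0.81, -0.0675, 0.5216]
eef_rot: [3.13, -0.515, -0.069]
force: [-0.4, 0.4, -0.2]
grip_width: 0.0377
time_s: 5.75
ee_pos: [0.8112, -0.067, 0.5322]
eef_rot: [3.129, -0.544, -0.068]
force: [0.2, 0.3, 0.3]
grip_width: 0.0376
time_s: 5.85
ee_pos: [0.8118, -0.0665, 0.5435]
eef_rot: [3.129, -0.574, -0.068]
force: [0.4, -0.1, -0.4]
grip_width: 0.0376
time_s: 5.95
ee_pos: [0.8117, -0.066, 0.5554]
eef_rot: [3.128, -0.603, -0.067]
force: [-0.2, 0.2, 0.6]
grip_width: 0.0378
[-0.133  0.724  0.236  0.024  1.58   1.517] [ 0.81168154 -0.06597946  0.55540085] [ 3.12802494 -0.602886   -0.06736417] 0.03784124487728599
```

```bash
python3 -m creep '[[[1,0,-0.3],0,0.5]]' 10;  python3 -m creep '[[[1,0,-0.3],0,0.5]]' 10
cat >> h.py <<'E'
yaw=np.radians(-4.0); U=np.eye(4); U[:3,:3]=R.from_euler('z',yaw).as_matrix(); U[:3,3]=[.690,-.0455,.12]
def tip():
    o=telemetry.get_obs(); A=R.from_euler('xyz',o['eef_rot']).as_matrix(); t=np.array(o['ee_pos'])+.019*A[:,2]
    return A,U[:3,:3].T@(t-U[:3,3])
def go(*tgts):
    "targets of the tip centre in unit axes (z above shelf), mm -> units of 50mm in tool axes"
    A,t=tip(); print('tip mm',(t*1000).round(1),'tool in unit rpy',R.from_matrix(U[:3,:3].T@A).as_euler('xyz',degrees=True).round(1))
    for g in tgts: print(g,(A.T@U[:3,:3]@(np.array(g)/1000-t)/.05).round(2))
E
python3 -c "
from h import *
go((-150,47,300),(-215,47,150),(-215,47,60),(-215,47,10))"
```

```text
time_s: 6.05
ee_pos: [0.8109, -0.0654, 0.5679]
eef_rot: [3.127, -0.632, -0.067]
force: [0.6, -0.2, 0.6]
grip_width: 0.0425
time_s: 6.15
ee_pos: [0.8095, -0.0647, 0.581]
eef_rot: [3.127, -0.661, -0.066]
force: [-0.1, 0.1, -0.8]
grip_width: 0.0466
tip mm [132.2 -11.1 446. ] tool in unit rpy [179.2 -37.9   0.2]
(-150, 47, 300) [-6.25 -1.16 -1.17]
(-215, 47, 150) [-9.11 -1.19  0.39]
(-215, 47, 60) [-10.22  -1.21   1.82]
(-215, 47, 10) [-10.83  -1.22   2.61]
```

Tilt is 37.9° with the yaw aligned. Now I'll bring the tips back over the front of the shelf, behind the large cutter and still high.

```bash
python3 -m creep '[[[-0.9,-0.2,-0.2],0,0.53],[[-1.8,-0.3,-0.3],0,0.53],[[-2.7,-0.5,-0.5],0,0.53],[[-3.6,-0.7,-0.7],0,0.53],[[-4.5,-0.9,-0.9],0,0.53],[[-5.4,-1,-1],0,0.53],[[-6.25,-1.15,-1.15],0,0.53],[[-7.2,-1.15,-0.7],0,0.53],[[-8.2,-1.2,-0.2],0,0.53],[[-9.1,-1.2,0.4],0,0.53],[[-9.1,-1.2,0.4],0,0.53]]' 10
python3 -c "
from h import *
go((-215,47,150),(-215,47,60),(-215,47,10))
c=cam('wrist'); cv2.imwrite('pics/w1.png',c['img'][...,::-1])
c=cam('scene'); cv2.imwrite('pics/s1.png',cv2.resize(c['img'][100:340,130:514],(800,500))[...,::-1])
"
```

```text
time_s: 7.25
ee_pos: [0.4756, 0.0166, 0.3022]
eef_rot: [3.127, -0.661, -0.066]
force: [1.7, 0.7, -0.4]
grip_width: 0.0493
tip mm [-206.5   46.8  167.2] tool in unit rpy [179.2 -37.9   0.2]
(-215, 47, 150) [-0.34 -0.01  0.17]
(-215, 47, 60) [-1.45 -0.03  1.59]
(-215, 47, 10) [-2.06 -0.04  2.38]
```

View pics/w1.png

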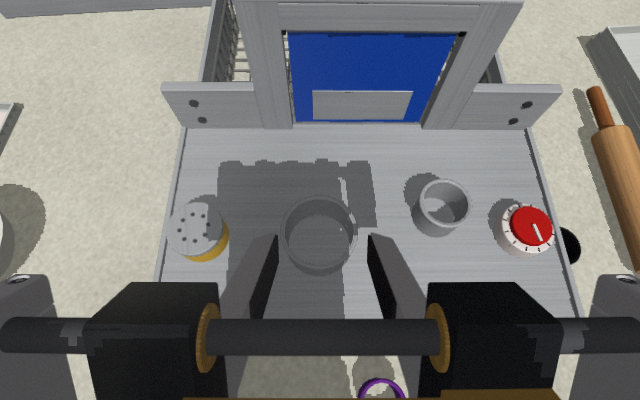

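View pics/s1.png

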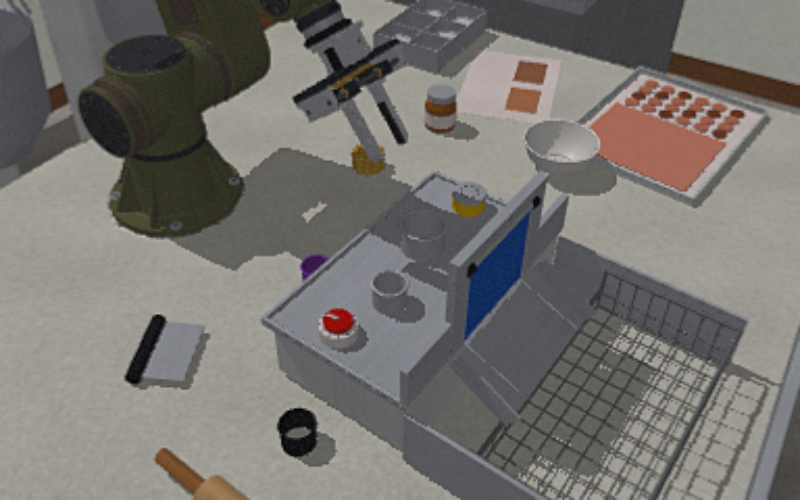

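The wrist view shows the tin (200,230), large cutter (320,235), small cutter (443,208) and timer (528,228). The flap foot corners are near (296,124) and (424,126), and the open fingers straddle the large cutter. I'll cross-check the positions from this view.

```bash
python3 - <<'E'
from h import *
c=cam('wrist'); W=cloud(c)
Wu=(W-U[:3,3])@U[:3,:3]
for nm,u,v,z in [('flapL',296,124,.12),('flapR',424,126,.12),('wingbotL',186,128,.12),('timer',530,226,.151)]:
    print(nm,(U[:3,:3].T@(ray(c,u,v,z)-U[:3,3])*1000).round(1))
for nm,p,r,z in [('L',(-.155,.047),.05,.045),('S',(-.123,-.078),.04,.04)]:
    m=(abs(Wu[...,2]-z)<.004)&(np.hypot(Wu[...,0]-p[0],Wu[...,1]-p[1])<r)
    P=Wu[m]; print(nm,len(P),cv2.minEnclosingCircle((P[:,:2]*1000).astype(np.float32)),P.mean(0)*1000)
m=(Wu[...,0]<-.05)&(Wu[...,0]>-.1)&(abs(Wu[...,1])<.05); print('shelf z',np.nanmedian(Wu[m][:,2]))
m=(Wu[...,2]>.02)&(Wu[...,2]<.06)&(abs(Wu[...,1])>.09)&(abs(Wu[...,1])<.11)&(abs(Wu[...,0])<.02);print('frame face x',np.nanmedian(Wu[m][:,0]))
E
```

```text
flapL [-15.2  75.5   0. ]
flapR [-17.1 -79.9   0. ]
wingbotL [-21.1 207.3   0. ]
timer [-155.3 -160.2   31. ]
L 1153 ((-155.9503173828125, 48.59294128417969), 36.98731994628906) [-156.94019865   48.4733963    44.47159385]
S 744 ((-125.76830291748047, -78.4476547241211), 26.67405891418457) [-126.2398624   -78.71073446   39.42682459]
shelf z -0.0006465199026049195
frame face x -0.010582030286763366
```

```bash
python3 -m creep '[[[-0.4,0,0.3],0,0.53],[[-0.9,-0.05,0.9],0,0.53],[[-1.45,-0.05,1.6],0,0.53],[[-1.75,-0.06,2],0,0.53],[[-2.05,-0.06,2.37],0,0.53],[[-2.05,-0.06,2.37],0,0.53],[[-2.05,-0.06,2.37],0,0.53]]' 10
python3 -c "
from h import *
go((-215,48,10),(-190,48,10),(-125,20,10),(-80,5,10),(8,5,10),(-20,5,10),(-80,5,10))
c=cam('wrist'); cv2.imwrite('pics/w2.png',c['img'][...,::-1])
"
```

```text
time_s: 8.1
ee_pos: [0.4703, 0.0181, 0.1484]
eef_rot: [3.127, -0.661, -0.067]
force: [-0.3, -0.6, 0.8]
grip_width: 0.0494
tip mm [-211.9   47.9   13.4] tool in unit rpy [179.2 -37.9   0.2]
(-215, 48, 10) [-0.09 -0.    0.02]
(-190, 48, 10) [ 0.31 -0.01  0.32]
(-125, 20, 10) [1.33 0.55 1.13]
(-80, 5, 10) [2.04 0.84 1.68]
(8, 5, 10) [3.43 0.83 2.76]
(-20, 5, 10) [2.99 0.83 2.42]
(-80, 5, 10) [2.04 0.84 1.68]
```

View pics/w2.png

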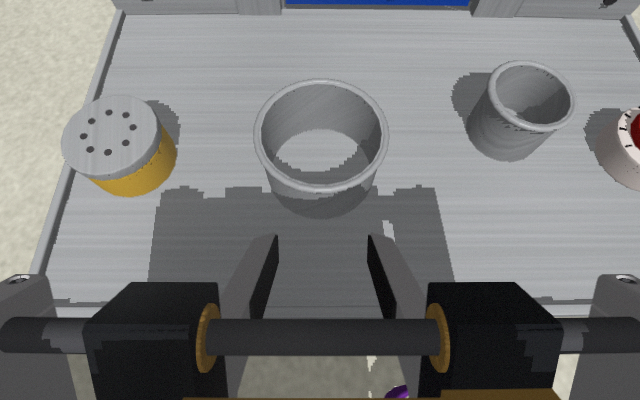

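```bash
python3 -m creep '[[[0.12,0,0.17],0,0.53],[[0.31,0,0.32],0,0.53],[[0.5,0,0.46],0,0.53],[[0.67,0.1,0.6],0,0.53],[[0.84,0.2,0.74],0,0.53],[[1.02,0.3,0.88],0,0.53],[[1.19,0.4,1.01],0,0.53],[[1.36,0.5,1.15],0,0.53],[[1.53,0.6,1.28],0,0.53],[[1.7,0.7,1.42],0,0.53],[[1.87,0.8,1.55],0,0.53],[[2.04,0.84,1.68],0,0.53]]' 10
python3 -c "
from h import *
go((-70,5,10),(-40,5,10),(-10,5,10),(8,5,10))
c=cam('wrist'); cv2.imwrite('pics/w3.png',c['img'][...,::-1])
c=cam('scene'); cv2.imwrite('pics/s3.png',cv2.resize(c['img'][150:340,200:504],(800,500))[...,::-1])
"
```

```text
time_s: 9.35
ee_pos: [0.5982, -0.0342, 0.1433]
eef_rot: [3.127, -0.659, -0.067]
force: [-2.1, -0.1, 2.0]
grip_width: 0.0496
tip mm [-80.7   4.7   8.3] tool in unit rpy [179.2 -37.8   0.2]
(-70, 5, 10) [ 0.19 -0.01  0.1 ]
(-40, 5, 10) [ 0.67 -0.01  0.47]
(-10, 5, 10) [ 1.14 -0.01  0.84]
(8, 5, 10) [ 1.42 -0.02  1.06]
```

View pics/w3.png

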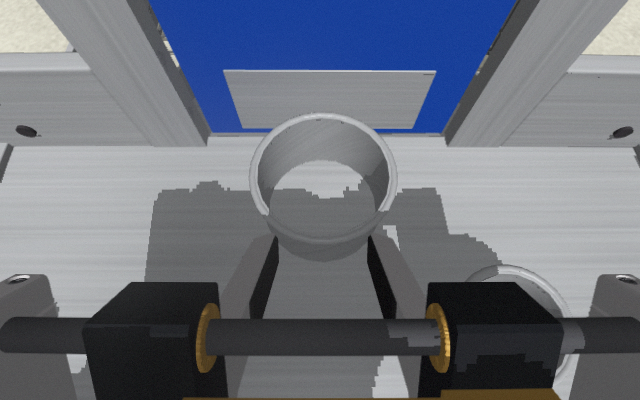

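View pics/s3.png

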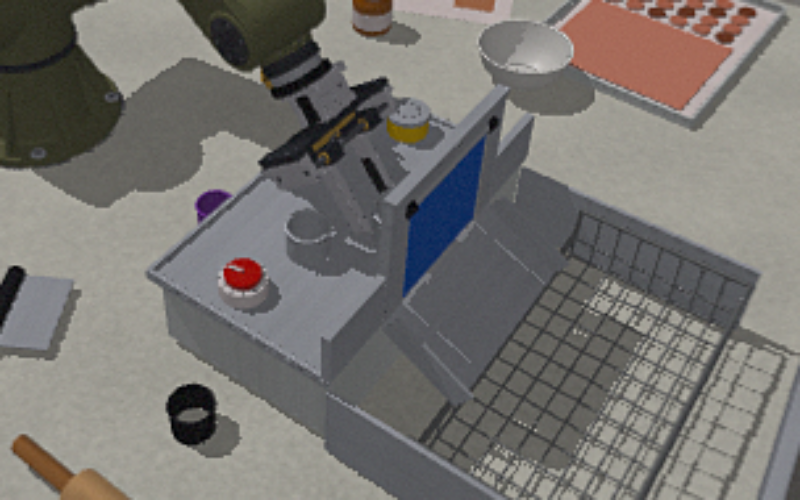

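The large cutter is cradled and centred on the opening (wrist 322,180). Now I'll push it straight through.

```bash
python3 -m creep '[[[0.19,0,0.1],0,0.53],[[0.38,0,0.25],0,0.53],[[0.57,0,0.4],0,0.53],[[0.76,0,0.54],0,0.53],[[0.95,0,0.69],0,0.53],[[1.14,0,0.84],0,0.53],[[1.3,0,0.96],0,0.53],[[1.45,0,1.08],0,0.53],[[1.48,0,1.1],0,0.53],[[1.48,0,1.1],0,0.53]]' 10
python3 -c "
from h import *
go((-20,5,10),(-60,5,12),(-80,5,20))
c=cam('scene'); cv2.imwrite('pics/s4.png',cv2.resize(c['img'][150:340,200:504],(800,500))[...,::-1])
"
```

```text
time_s: 10.45
ee_pos: [0.689, -0.0405, 0.1443]
eef_rot: [3.127, -0.658, -0.066]
force: [0.1, 0.2, 0.8]
grip_width: 0.05
tip mm [10.2  4.7  9.2] tool in unit rpy [179.2 -37.7   0.2]
(-20, 5, 10) [-0.47 -0.   -0.38]
(-60, 5, 12) [-1.08  0.   -0.9 ]
(-80, 5, 20) [-1.3   0.01 -1.27]
```

View pics/s4.png

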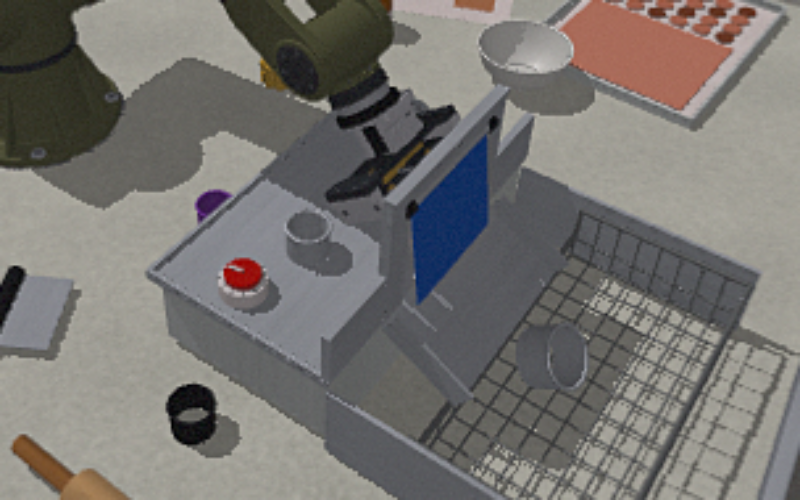

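The large cutter lies in the basket, at (550,355) in the crop. Now I'll withdraw the fingers and check that the flap shuts.

```bash
python3 -m creep '[[[-0.35,0,-0.3],0,0.53],[[-0.75,0,-0.62],0,0.53],[[-1.08,0,-0.9],0,0.53],[[-1.3,0,-1.25],0,0.4],[[-1.4,0,-1.6],0,0.4],[[-1.4,0,-1.6],0,0.4]]' 10
python3 -c "
from h import *
go((-80,5,75),(-120,-40,80),(-178,-78,80),(-178,-78,40),(-178,-78,10))
c=cam('scene'); cv2.imwrite('pics/s5.png',cv2.resize(c['img'][150:340,200:504],(800,500))[...,::-1])
c=cam('wrist'); cv2.imwrite('pics/w5.png',c['img'][...,::-1])
"
```

```text
time_s: 11.1
ee_pos: [0.5842, -0.0323, 0.1664]
eef_rot: [3.127, -0.66, -0.066]
force: [0.4, 0.9, -0.1]
grip_width: 0.0374
tip mm [-94.8   5.5  31.4] tool in unit rpy [179.2 -37.8   0.2]
(-80, 5, 75) [ 0.77  0.02 -0.51]
(-120, -40, 80) [ 0.2   0.92 -1.07]
(-178, -78, 80) [-0.72  1.69 -1.77]
(-178, -78, 40) [-1.21  1.68 -1.14]
(-178, -78, 10) [-1.58  1.67 -0.66]
```

View pics/s5.png

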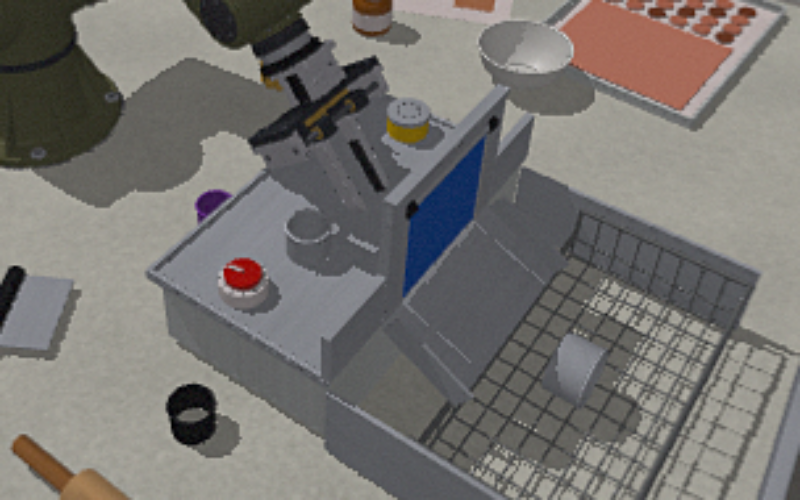

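View pics/w5.png

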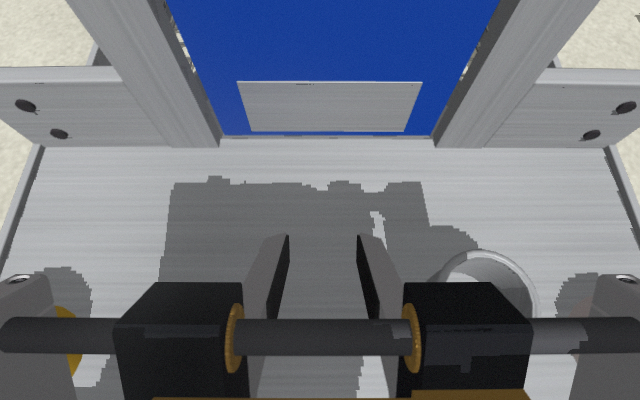

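The flap is shut and the large cutter lies in the basket at (578,370). I'll go up and over to behind the small cutter.

```bash
python3 -m creep '[[[0.4,0,-0.3],0,0.4],[[0.6,0.1,-0.75],0,0.4],[[0.5,0.4,-0.9],0,0.4],[[0.2,0.9,-1.07],0,0.4],[[-0.25,1.35,-1.4],0,0.4],[[-0.72,1.69,-1.77],0,0.4],[[-0.72,1.69,-1.77],0,0.4],[[-0.95,1.69,-1.45],0,0.4],[[-1.21,1.69,-1.14],0,0.4],[[-1.4,1.69,-0.9],0,0.4],[[-1.57,1.69,-0.68],0,0.4],[[-1.57,1.69,-0.68],0,0.4]]' 10
python3 -c "
from h import *
go((-178,-78,11),(-150,-78,11),(-60,-15,11),(8,-15,11))
c=cam('wrist'); cv2.imwrite('pics/w6.png',c['img'][...,::-1])
"
```

```text
time_s: 12.4
ee_pos: [0.4959, -0.1104, 0.1427]
eef_rot: [3.128, -0.655, -0.067]
force: [-0.7, -0.1, 0.3]
grip_width: 0.0378
tip mm [-177.5  -78.5    7.6] tool in unit rpy [179.2 -37.5   0.2]
(-178, -78, 11) [ 0.03 -0.01 -0.06]
(-150, -78, 11) [ 0.48 -0.01  0.28]
(-60, -15, 11) [ 1.91 -1.28  1.36]
(8, -15, 11) [ 2.99 -1.29  2.19]
```

View pics/w6.png

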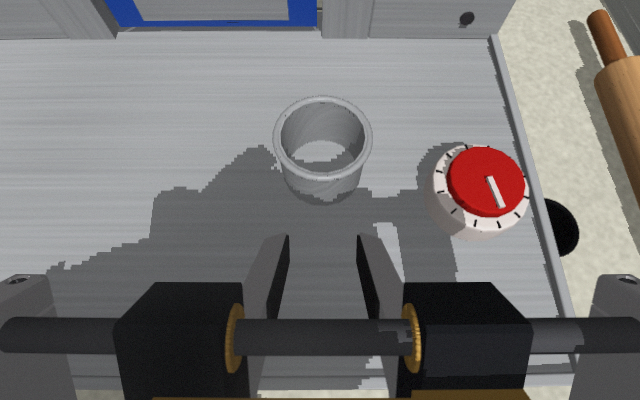

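```bash
python3 -m creep '[[[0.2,0,0.07],0,0.4],[[0.34,0,0.18],0,0.4],[[0.48,0,0.28],0,0.4],[[0.65,-0.12,0.41],0,0.4],[[0.82,-0.24,0.53],0,0.4],[[0.99,-0.36,0.66],0,0.4],[[1.16,-0.48,0.79],0,0.4],[[1.33,-0.6,0.92],0,0.4],[[1.5,-0.72,1.05],0,0.4],[[1.67,-0.84,1.17],0,0.4],[[1.84,-0.96,1.3],0,0.4],[[1.98,-1.08,1.42],0,0.4]]' 10
python3 -c "
from h import *
go((-40,-25,11),(-10,-25,11),(10,-25,11))
c=cam('wrist'); cv2.imwrite('pics/w7.png',c['img'][...,::-1])
"
```

```text
time_s: 13.65
ee_pos: [0.6224, -0.0657, 0.1487]
eef_rot: [3.127, -0.659, -0.066]
force: [-1.5, -1.2, 0.2]
grip_width: 0.0374
tip mm [-54.4 -25.1  13.7] tool in unit rpy [179.2 -37.7   0.2]
(-40, -25, 11) [ 0.2  -0.    0.22]
(-10, -25, 11) [ 0.67 -0.01  0.59]
(10, -25, 11) [ 0.99 -0.01  0.83]
```

View pics/w7.png

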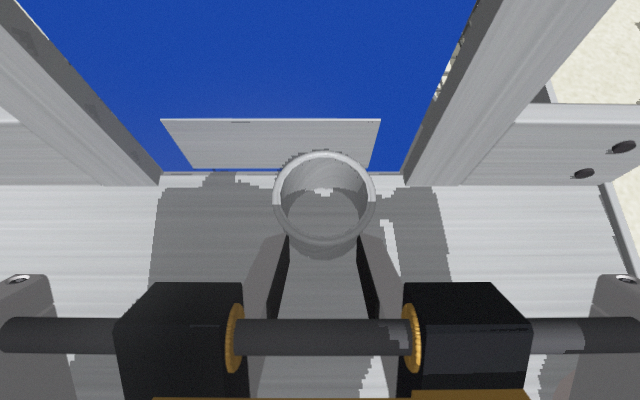

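The small cutter is cradled at (324,198), clear of both jambs. I'll push it through.

```bash
python3 -m creep '[[[0.2,0,0.2],0,0.4],[[0.38,0,0.36],0,0.4],[[0.56,0,0.5],0,0.4],[[0.74,0,0.64],0,0.4],[[0.9,0,0.76],0,0.4],[[1.03,0,0.86],0,0.4],[[1.05,0,0.88],0,0.4],[[1.05,0,0.88],0,0.4],[[1.05,0,0.88],0,0.4]]' 10
python3 -c "
from h import *
go((-20,-25,12),(-70,-25,14),(-90,-25,40),(-130,-20,130))
c=cam('scene'); cv2.imwrite('pics/s8.png',cv2.resize(c['img'][150:340,200:504],(800,500))[...,::-1])
"
```

```text
time_s: 14.6
ee_pos: [0.6893, -0.0711, 0.1457]
eef_rot: [3.127, -0.658, -0.066]
force: [-0.4, -0.0, -0.6]
grip_width: 0.037
tip mm [ 12.7 -25.8  10.7] tool in unit rpy [179.2 -37.7   0.2]
(-20, -25, 12) [-0.5  -0.01 -0.42]
(-70, -25, 14) [-1.27 -0.01 -1.06]
(-90, -25, 40) [-1.27  0.   -1.72]
(-130, -20, 130) [-0.8  -0.07 -3.63]
```

View pics/s8.png

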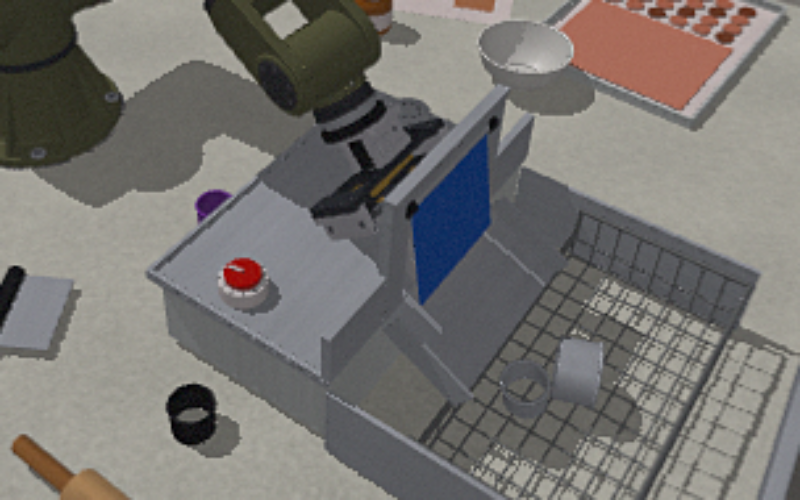

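The small cutter is at (525,388), beside the large one at (580,372), and both are in the basket. I'll withdraw, lift clear and check.

```bash
python3 -m creep '[[[-0.3,0,-0.25],0,0.4],[[-0.6,0,-0.5],0,0.4],[[-0.95,0,-0.8],0,0.4],[[-1.27,0,-1.06],0,0.4],[[-1.27,0,-1.72],0,0.4],[[-1.1,0,-2.5],0,0.4],[[-0.8,0,-3.5],0,0.4],[[-0.8,0,-3.6],0,0.4],[[-0.8,0,-3.6],0,0.4],[[-0.8,0,-3.6],0,0.4],[[-0.8,0,-3.6],0,0.4],[[-0.8,0,-3.6],0,0.4]]' 10
python3 - <<'E'
from h import *
import pickle
go()
c=cam('scene'); cv2.imwrite('pics/s9.png',cv2.resize(c['img'][150:340,200:504],(800,500))[...,::-1])
W=cloud(c); Wu=(W-U[:3,3])@U[:3,:3]
m=(Wu[...,0]>.1)&(Wu[...,0]<.29)&(abs(Wu[...,1])<.19)&(Wu[...,2]>-.09)&(Wu[...,2]<.05)
n,l,st,ce=cv2.connectedComponentsWithStats(cv2.morphologyEx(m.astype(np.uint8),cv2.MORPH_OPEN,np.ones((3,3))))
for i in range(1,n):
    if st[i,4]>60: P=Wu[l==i]; print('blob',ce[i].round(),st[i,4],(np.median(P,0)*1000).round(),'min/max',(P.min(0)*1000).round(),(P.max(0)*1000).round())
hsv=cv2.cvtColor(c['img'],cv2.COLOR_RGB2HSV); b=(hsv[...,0]>105)&(hsv[...,0]<125)&(hsv[...,1]>150)&(abs(Wu[...,0])<.1)&(abs(Wu[...,1])<.1)&(Wu[...,2]>0)
P=Wu[b]; print('flap slope rad',np.arctan(np.polyfit(P[:,2],P[:,0],1)[0]),len(P))
s0=pickle.load(open('scene0.pkl','rb')); d=np.abs(s0['img'].astype(int)-c['img']).sum(-1)>90
cv2.imwrite('pics/d9.png',(d*255).astype(np.uint8)); cv2.imwrite('pics/s9full.png',c['img'][...,::-1])
E
```

```text
time_s: 15.85
ee_pos: [0.5483, -0.0591, 0.2623]
eef_rot: [3.127, -0.656, -0.067]
force: [-0.2, -0.5, -1.2]
grip_width: 0.0378
tip mm [-128.8  -23.7  127.2] tool in unit rpy [179.2 -37.6   0.2]
blob [414. 291.] 611 [174. -14. -61.] min/max [118. -64. -90.] [212.  39. -37.]
flap slope rad 0.0023532866779339785 731
```

View pics/s9.png

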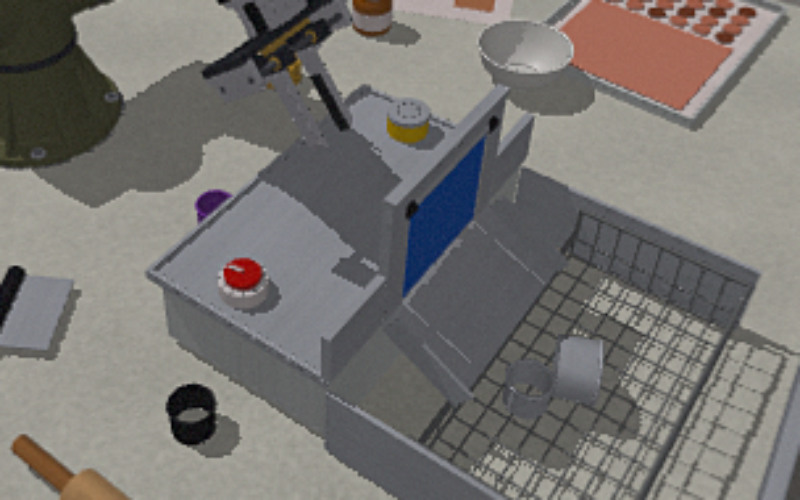

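View pics/s9full.png

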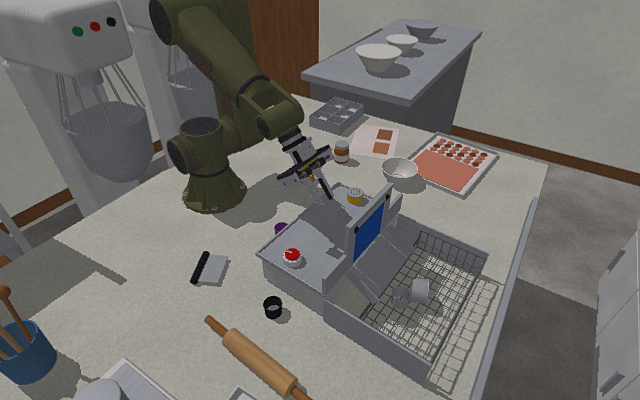

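Both cutters lie in the basket at unit x 118–212 mm, y -64 to +39 mm. They are below z = 83 mm and at rest, and the flap slope is 0.002 rad. The other things that can be seen are at the same pixels as at the start. The gripper hangs clear with no force.

```bash
python3 -c "
from h import *
c=cam('top'); cv2.imwrite('pics/t9.png',c['img'][...,::-1])
ctrl.hand_in(); print(telemetry.get_obs()['time_s'])"
```

```text
the job is handed in; nothing more can be done
the job is handed in; nothing more can be done
```

View pics/t9.png

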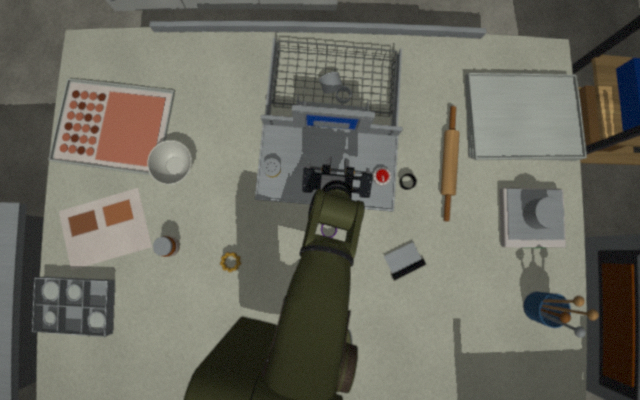

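Both ring cutters are in the wash basket, the flap is shut, and I handed the job in at about 16 s of the 72 s allowed. The hand-in gave no verdict.

- **Tilt:** The moves offer no tilt command, so I built up about 38° by commanding poses past the arm's reach, high above the unit.
- **Pushes:** I cradled the large cutter between the part-open fingers, slid it diagonally to the middle of the opening and pushed it through the flap. I then drew back until the flap fell shut and did the same with the small one.
- **Last checks:** The scene camera's depth puts both cutters within the basket at unit x 118–212 mm and y -64 to +39 mm. Their highest point is about 83 mm above the table. The flap measured 0.002 rad from shut, and the gripper hung clear with about 1 N of sensor noise.
- **Everything else:** In the last top view the timer, tin, bowl, jar, rolling pin, scraper and brass cutter stand at the same pixels as at the start.
- **Disagreements:** The wrist and top cameras differed by up to about 5 mm on the unit, and by about 14 mm on a rough timer pick. The margins covered both, and no check failed.

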